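# Check-weigh the stirrup castings on the sprung hook scale

## Task

Free the hook scale by unscrewing its left-hand travel-lock knob - turn it clockwise until the white line points at the green dot. Then weigh the brass stirrups that are there one at a time in the order red, yellow, green, blue: lower each gently over the hook so that its arch sits in the hook's dip and the hook never bottoms out, let go and leave it until it has hung quite still for a second, then lift it off and stand it upright in the blue tray. When all are in the tray, screw the lock home again (line at the red dot) and leave the pliers, tin and polish bar where they are.

Things in the scene. Friction and masses are not known exactly. Their poses are not given: they have to be found in the camera images.
- red_mid (a point): centre of the stirrup with the red stub (may be absent), half-way up its upright axis, 74 mm above its bottom. Brass casting 148 mm tall, 72 mm (x) by 100 mm (y), 0.30 to 0.48 kg, stands on its tread. Gripped by the square red stub on top: 18 x 18 mm, 98 to 148 mm above the bottom, centre 49 mm above this point. z up; x runs through the arch; half a turn about z looks the same.
- red_eye (a point): red stirrup: underside of the arch's peak, where the hook bears; 17.5 mm above red_mid. The arch is 9 mm round bar in the y-z plane, clear opening 80 mm wide (y) and 81 mm high from the tread to the peak, its top sloping down to both sides of the peak.
- red: the whole red stirrup; origin at the centre of its underside, axes as red_mid. Tread: an open rectangular frame 10 mm thick, 72 by 100 mm; it holds most of the weight, so the stirrup stands firmly.
- yellow_mid (a point): centre of the stirrup with the yellow stub (may be absent), half-way up its upright axis, 74 mm above its bottom. Brass casting 148 mm tall, 72 mm (x) by 100 mm (y), 0.30 to 0.48 kg, stands on its tread. Gripped by the square yellow stub on top: 18 x 18 mm, 98 to 148 mm above the bottom, centre 49 mm above this point. z up; x runs through the arch; half a turn about z looks the same.
- yellow_eye (a point): yellow stirrup: underside of the arch's peak, where the hook bears; 17.5 mm above yellow_mid. The arch is 9 mm round bar in the y-z plane, clear opening 80 mm wide (y) and 81 mm high from the tread to the peak, its top sloping down to both sides of the peak.
- yellow: the whole yellow stirrup; origin at the centre of its underside, axes as yellow_mid. Tread: an open rectangular frame 10 mm thick, 72 by 100 mm; it holds most of the weight, so the stirrup stands firmly.
- green_mid (a point): centre of the stirrup with the green stub (may be absent), half-way up its upright axis, 74 mm above its bottom. Brass casting 148 mm tall, 72 mm (x) by 100 mm (y), 0.30 to 0.48 kg, stands on its tread. Gripped by the square green stub on top: 18 x 18 mm, 98 to 148 mm above the bottom, centre 49 mm above this point. z up; x runs through the arch; half a turn about z looks the same.
- green_eye (a point): green stirrup: underside of the arch's peak, where the hook bears; 17.5 mm above green_mid. The arch is 9 mm round bar in the y-z plane, clear opening 80 mm wide (y) and 81 mm high from the tread to the peak, its top sloping down to both sides of the peak.
- green: the whole green stirrup; origin at the centre of its underside, axes as green_mid. Tread: an open rectangular frame 10 mm thick, 72 by 100 mm; it holds most of the weight, so the stirrup stands firmly.
- blue_mid (a point): centre of the stirrup with the blue stub (may be absent), half-way up its upright axis, 74 mm above its bottom. Brass casting 148 mm tall, 72 mm (x) by 100 mm (y), 0.30 to 0.48 kg, stands on its tread. Gripped by the square blue stub on top: 18 x 18 mm, 98 to 148 mm above the bottom, centre 49 mm above this point. z up; x runs through the arch; half a turn about z looks the same.
- blue_eye (a point): blue stirrup: underside of the arch's peak, where the hook bears; 17.5 mm above blue_mid. The arch is 9 mm round bar in the y-z plane, clear opening 80 mm wide (y) and 81 mm high from the tread to the peak, its top sloping down to both sides of the peak.
- blue: the whole blue stirrup; origin at the centre of its underside, axes as blue_mid. Tread: an open rectangular frame 10 mm thick, 72 by 100 mm; it holds most of the weight, so the stirrup stands firmly.
- hook_seat (a point): bottom of the dip in the scale's wire hook (8 mm wire), on top of the wire; 164 mm above the table unloaded, sinks with the hook. x points along the hook to the post, z up. The upturned tip is 28 mm in front (-x) and 26 mm higher; behind, the wire rises 12 mm. Post: front face 85 mm behind, 40 mm wide, top 212 mm above the table. The way in over the tip from -x is free; the green foot below is 12 mm thick.
- scale (a joint): sag of the sprung hook, m: 0 unloaded (top stop), grows downward, bottom stop 0.050. Spring 200 N/m, lightly damped: it bobs for some 1.5 s; a stirrup hangs at 0.014 to 0.024. A red pointer on it moves over a white graduated plate on the post.
- lock (a joint): turn of the scale's lock knob (left-hand thread), rad: 0 = screwed home, white line at the red dot; positive = turned CLOCKWISE seen from above, which unscrews it; 2.0 = free, line at the green dot; end stop 2.6. Stiff (0.1 N m), stays where left.
- lock_grip (a point): on the upright axis of the black lock knob, at gripping height, 49 mm above the table; 140 mm in front of the hook seat. Grip bar 57 mm long (x), 14 mm wide (y), 24 to 56 mm above the table, on a disc 60 mm across. White line on top from the axis to the -x end and down that end; the point turns with the knob; at joint 0 its x is hook_seat's x. Red and green dots are fixed on the collar.
- tray_in (a point): centre of the inner floor of the loose blue tray (0.7 kg), 4 mm above the table; inside 352 mm (x) by 162 mm (y), walls 4 mm thick, rim 35 mm above the table. Holds three stirrups in a row along x, their 72 mm sides along x.
- pliers: bystander: red-handled pliers lying on the table, 160 mm long, 16 mm high; origin under their joint
- tin: bystander: upright tin, 72 mm across, 85 mm tall; origin at the centre of its underside
- polish_bar: bystander: green bar of polishing compound, 160 x 50 x 40 mm; origin at the centre of its underside
Mind the look-alikes: they are no part of the job. What is shaped like the yellow but pink or turquoise is not meant. What is shaped like the blue but turquoise is not meant.

How it is judged:
On the way, in this order (a step that is already met when the one before it is completed fails the run):
1. the lock knob is turned clockwise until its line points at the green dot (1.75 to 2.25 rad) (value of joint lock between 1.75 and 2.25 rad), for 0.3 s.
2. the red stirrup hangs still in the hook's dip, borne by the hook and let go, for 1 s (distance between red_eye and hook_seat below 0.02 m and contact force between scale and red above 1.5 N and linear speed of red below 0.03 m/s and contact force between the fingers and red below 0.05 N), for 1 s.
3. the yellow stirrup hangs still in the hook's dip, borne by the hook and let go, for 1 s (distance between yellow_eye and hook_seat below 0.02 m and contact force between scale and yellow above 1.5 N and linear speed of yellow below 0.03 m/s and contact force between the fingers and yellow below 0.05 N), for 1 s.
4. the green stirrup hangs still in the hook's dip, borne by the hook and let go, for 1 s (distance between green_eye and hook_seat below 0.02 m and contact force between scale and green above 1.5 N and linear speed of green below 0.03 m/s and contact force between the fingers and green below 0.05 N), for 1 s.
5. the blue stirrup hangs still in the hook's dip, borne by the hook and let go, for 1 s (distance between blue_eye and hook_seat below 0.02 m and contact force between scale and blue above 1.5 N and linear speed of blue below 0.03 m/s and contact force between the fingers and blue below 0.05 N), for 1 s.
6. with the stirrups in the tray, the lock is screwed home again (value of joint lock below 0.18 rad and value of joint scale below 0.004 m and x of red_mid in the frame of tray_in between -0.145 and 0.145 m and y of red_mid in the frame of tray_in between -0.06 and 0.06 m and z of red_mid in the frame of tray_in between 0.066 and 0.082 m and angle between each of red_mid, yellow_mid, green_mid, blue_mid's own z axis and vertical below 0.15 rad and linear speed of each of red, yellow, green, blue below 0.03 m/s and x of yellow_mid in the frame of tray_in between -0.145 and 0.145 m and y of yellow_mid in the frame of tray_in between -0.06 and 0.06 m and z of yellow_mid in the frame of tray_in between 0.066 and 0.082 m and x of green_mid in the frame of tray_in between -0.145 and 0.145 m and y of green_mid in the frame of tray_in between -0.06 and 0.06 m and z of green_mid in the frame of tray_in between 0.066 and 0.082 m and x of blue_mid in the frame of tray_in between -0.145 and 0.145 m and y of blue_mid in the frame of tray_in between -0.06 and 0.06 m and z of blue_mid in the frame of tray_in between 0.066 and 0.082 m), for 0.3 s.
At the end, for the whole second after the job is handed in: every stirrup that is there stands upright (within 0.15 rad) at rest on the floor of the tray; the lock knob is within 0.18 rad of home and the hook is unloaded (all of step 6); the robot touches nothing.
It fails at once if the hook is loaded (sag over 10 mm) while the lock knob is not free (value of joint scale above 0.01 m and value of joint lock below 1.6 rad).
It fails at once if the hook is pulled or dropped down to its bottom stop (sag over 46 mm) (value of joint scale above 0.046 m).
It fails at once if the pliers is moved more than 40 mm (distance of pliers from where it was at the start of the episode above 0.04 m).
It fails at once if the tin is moved more than 40 mm (distance of tin from where it was at the start of the episode above 0.04 m).
It fails at once if the polish bar is moved more than 40 mm (distance of polish_bar from where it was at the start of the episode above 0.04 m).
Of red, yellow, green, blue only 2 to 3 are there at a start; the rules pass over those that are not, and their reading is None.
At some moment in a run one of red, yellow, green, blue, tray may be knocked a few centimetres aside while the robot is not near it.
It also fails if it takes over 210 s, if anything falls off the work surface, if the arm or the gripper's body presses on something with over 40 N, if the wrist force passes 120 N, or if a joint passes its speed limit or range.

## Robot

A 6-joint arm with a two-finger parallel gripper is mounted at the origin on the work surface. World frame = base frame: x ahead of the robot, y to its left, z up, the work surface at z = 0. Lengths are in m, angles in rad, forces in N, time in s.
With the tool pointing down it reaches from about 0.425 to 0.95 m from the base axis. Payload 3.5 kg.
Tool frame: the origin (TCP) lies midway between the tips of the shut fingers; the grasp point (between the pads) lies 19 mm behind it; z points along the fingers, y is the line along which they close (so a half turn about z gives the same grasp; the last joint's range is limited). The gripper opens to 85 mm and grips with 20 to 120 N. Pads are 22 mm wide; open, the fingers measure 114 mm over their backs; the gripper's body (76 mm by 85 mm) begins 54 mm behind the grasp point. The pads swing forward as they close: fully open they stand 13 mm farther back than shut.
Start: joints at [-1.414, 0.286, 1.577, -0, 1.279, -0.15], TCP at [0.204, -0.643, 0.231] pointing down, gripper open.
Joint ranges: [-2.77, 2.77], [-0.9, 2.22], [0.21, 2.48], [-1.53, 4.67], [0.24, 2.81], [-2.84, 2.84]. Speed limits (rad/s): [2.79, 2.79, 3.14, 3.14, 3.14, 3.14].

## Interface

Orientations are given as a unit quaternion [x, y, z, w].
In Python, from plant import ctrl, cams, order gives the robot as it stands.
- The arm moves only by the tool move_arm, never from a script. Its argument "plan" is one flat list of numbers, 7 for each row, row after row: the shift along the world's x, y, z in mm, then the turn, a rotation vector about the world's x, y, z in degrees, then the finger opening in mm, from 0 to 85.4. A call has 1 to 12 rows; each row shifts and turns the commanded pose from where the row before left it; what a row does not reach is not made up. A row lasts 1/10 s, in which the tool goes at most 50 mm and 8.59 degrees, less where a joint would pass 70% of its speed; a pose out of reach is approached as far as the arm can. A call is refused whole if a number of a shift passes 50 or a number of a turn 8.59, either way. A call with a gripper value outside its range is refused whole. The fingers move at their own pace and stop on an object; "newtons" is the grip in N (left out, the last holds). Time passes only in rows, so rows that do not move let the fingers close. It gives the time, the measured TCP pose, the force, the opening and the grip force at its end, in the units of the state.
- ctrl.get_state(): the state, without advancing time (a new reading comes with each control period).
- cams.read_camera(name): name is "scene" or "top"; returns a dict with "color" (480x640x3 uint8, red, green, blue), "fov_y" (degrees; the focal length in pixels is half the picture's height over the tangent of half this angle, whatever the lens; pixels are square), "cx", "cy" (the principal point, pixels), "origin" and "orientation" of the camera in the world. Camera axes: x right, y up, looking along -z (the intrinsics and any distortion apply to the point x, -y, -z); pixel columns grow to the right and rows downward; lengths in m; the calibration is good to about 2 mm. A picture is of the moment at which its call begins. There is no depth.
- order.sign_off(): hands the job in; it is judged then, once.
The state is a dict: "time": time; "qpos": joint angles; "dq": joint speeds; "joint_efforts": joint torques, N m; "eef_pos": TCP position; "tcp_rot": TCP orientation; "contact_force": force on the tool from outside, world axes, zero at the start; "wrist_torque": the same for the moment, N m; "opening": opening from 0.0 (shut) to 1.0 (fully open); "finger_force": force on a finger pad.
Only numpy, scipy, OpenCV 4.12 (cv2) and the standard library are available. Lean on these libraries where they do the work, as an engineer would, in place of code of your own. Each camera call takes 0.05 s, during which the arm holds its last target. There are 200 camera calls.

## Working session

There is one attempt and no reset: what is moved stays moved. The work goes in short steps, Python scripts to look and compute and a tool call to move; the robot and the scene stay as the last step left them, time stands still between calls to the robot, and variables do not carry over. Pictures are saved under pics/ and viewed, at most 14 in all, crops included, and the job is handed in when it is done.

Besides the shell and the picture viewer there is one more tool, called after "Emit:" by a JSON object that holds its "api" and its "payload". move_arm: Moves the arm, as the interface text tells. Its arguments: {"type":"object","properties":{"plan":{"type":"array","items":{"type":"number"}},"newtons":{"type":"number"}},"required":["plan"]}

```bash
ls; mkdir -p pics; cat > h.py <<'E'
import numpy as np, cv2
from scipy.spatial.transform import Rotation as R
from plant import ctrl, cams, order
def get(n):
    d=cams.read_camera(n); return d
def save(d,f,crop=None,s=1):
    im=d["color"][:,:,::-1]
    if crop: im=im[crop[1]:crop[3],crop[0]:crop[2]]
    cv2.imwrite("pics/"+f,cv2.resize(im,None,fx=s,fy=s,interpolation=cv2.INTER_CUBIC))
E
python3 - <<'E'
from h import *
for n in("scene","top"):
    d=get(n); save(d,n+"0.png"); print(n,{k:v for k,v in d.items() if k!="color"})
print(ctrl.get_state())
E
```

```text
pics
scene {'fov_y': 45.23438006306387, 'cx': 323.1909272062828, 'cy': 234.26866699702913, 'origin': array([1.48504578, 0.36510938, 1.03702389]), 'orientation': array([0.23499608, 0.31869451, 0.73390862, 0.55189562])}
top {'fov_y': 44.624004098297966, 'cx': 319.19267238098416, 'cy': 246.82411999022275, 'origin': array([0.3617112 , 0.11336352, 1.55896286]), 'orientation': array([ 0.04082469, -0.05021208, -0.69986729,  0.71133527])}
{'time': 0.1, 'qpos': array([-1.41399499e+00,  2.87132115e-01,  1.57802827e+00, -1.53266222e-05,
        1.27858175e+00, -1.50002707e-01]), 'dq': array([ 3.95227361e-04, -2.37672897e-03, -4.34240624e-03,  5.49101332e-04,
        9.29983291e-04, -5.81313631e-05]), 'joint_efforts': array([ 7.54493958e-04, -4.07296228e+01, -2.93699867e+01, -1.25433612e-04,
        3.42006773e-03, -5.09645020e-06]), 'eef_pos': array([ 0.20378907, -0.64288469,  0.23005005]), 'tcp_rot': array([ 9.88256056e-01,  1.52803183e-01, -1.09894018e-05, -1.07470829e-03]), 'contact_force': array([-0.05511356, -0.24975418,  0.21556452]), 'wrist_torque': array([ 0.01301226,  0.00987339, -0.0406487 ]), 'finger_force': 0.0, 'opening': 1.0021023007161336}
```

View pics/scene0.png

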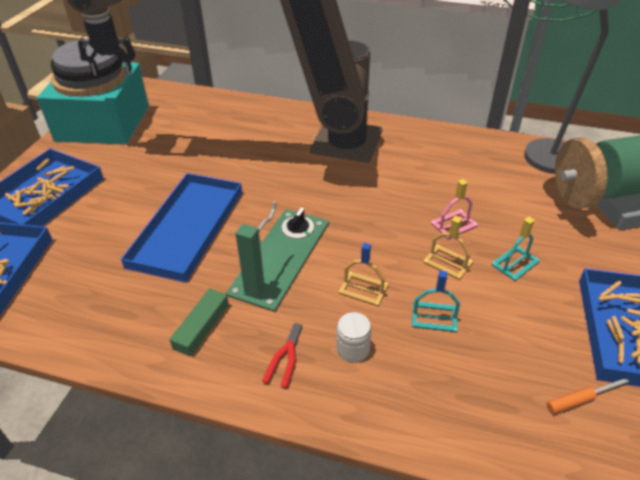

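View pics/top0.png

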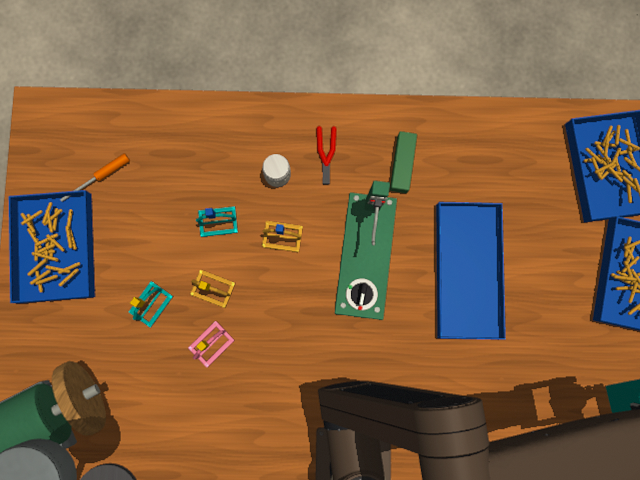

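Scene: the brass stirrups present are yellow-stub (top 203,287; scene 455,229) and blue-stub (top 280,230; scene 365,254). Red and green are absent, and the pink and turquoise ones are look-alikes. The scale's knob is at top (362,294), its hook near (375,215), and the empty tray is centred at (469,270).

```bash
cat >> h.py <<'E'
class Cam:
    def __init__(s,n):
        d=get(n); s.im=d["color"]; s.d=d; s.hsv=cv2.cvtColor(s.im,cv2.COLOR_RGB2HSV)
        s.f=240/np.tan(np.radians(d["fov_y"]/2)); s.o=np.array(d["origin"]); s.R=R.from_quat(d["orientation"])
        s.cx,s.cy=d["cx"],d["cy"]
    def ray(s,p):
        p=np.asarray(p,float); v=s.R.apply([(p[0]-s.cx)/s.f,-(p[1]-s.cy)/s.f,-1]); return v/np.linalg.norm(v)
    def onz(s,p,z):
        v=s.ray(p); return s.o+v*(z-s.o[2])/v[2]
    def proj(s,P):
        q=s.R.inv().apply(np.asarray(P,float)-s.o); return np.array([s.cx-s.f*q[0]/q[2], s.cy+s.f*q[1]/q[2]])
    def mask(s,lo,hi,box):
        m=cv2.inRange(s.hsv,np.array(lo),np.array(hi)); k=np.zeros_like(m); k[box[1]:box[3],box[0]:box[2]]=255; return m&k
def tri(a,p,b,q):
    u,v=a.ray(p),b.ray(q); A=np.stack([u,-v],1); t=np.linalg.lstsq(A,b.o-a.o,rcond=None)[0]
    P,Q=a.o+u*t[0],b.o+v*t[1]; return (P+Q)/2,np.linalg.norm(P-Q)
def blob(m):
    n,l,s,c=cv2.connectedComponentsWithStats(m); 
    if n<2: return None
    i=1+np.argmax(s[1:,4]); return c[i],s[i],l==i
E
python3 - <<'E'
from h import *
t,s=Cam("top"),Cam("scene")
def crop(c,b,k): return cv2.resize(c.im[b[1]:b[3],b[0]:b[2],::-1],None,fx=k,fy=k,interpolation=cv2.INTER_CUBIC)
A=crop(t,(185,215,305,310),4); B=crop(t,(330,175,410,325),4)
im=np.zeros((600,800,3),np.uint8); im[:380,:480]=A; im[:600,480:800]=B
cv2.imwrite("pics/c1.png",im)
A=crop(s,(335,205,480,310),3); B=crop(s,(225,195,335,310),3)
im=np.zeros((345,800,3),np.uint8); im[:315,:435]=A; im[:345,440:770]=B
cv2.imwrite("pics/c2.png",im)
bt=blob(t.mask((100,120,40),(125,255,255),(265,215,305,245))); bs=blob(s.mask((100,120,40),(125,255,255),(350,240,385,270)))
print("blue",bt[:2],bs[:2],tri(t,bt[0],s,bs[0]))
for px in[(203,287),(202,289),(215,290),(220,280)]: print(px,t.hsv[px[1],px[0]])
for px in[(455,228),(455,222),(440,262)]: print(px,s.hsv[px[1],px[0]])
# tray inner: blue region in top
bt=blob(t.mask((100,120,40),(125,255,255),(420,190,520,350))); r=cv2.minAreaRect(np.argwhere(bt[2])[:,::-1].astype(np.float32))
print(bt[1]); [print(p,t.onz(p,0.035)[:2]) for p in cv2.boxPoints(r)]
E
```

```text
blue (array([279.33333333, 228.9047619 ]), array([276, 225,   8,   9,  63], dtype=int32)) (array([365.44117647, 252.03921569]), array([363, 244,   7,  18, 102], dtype=int32)) (array([0.59049685, 0.19528265, 0.12645834]), np.float64(0.00023356565582967144))
(203, 287) [ 24 255 225]
(202, 289) [ 23 244 115]
(215, 290) [ 19 202 197]
(220, 280) [ 19 199 218]
(455, 228) [ 21 163 138]
(455, 222) [ 22 167 168]
(440, 262) [ 12 146 190]
[ 437  202   68  137 9044]
[437. 202.] [ 0.68500581 -0.21713191]
[504. 202.] [ 0.68828598 -0.39629677]
[504. 338.] [ 0.32968368 -0.38718627]
[437. 338.] [ 0.32708261 -0.2133379 ]
```

View pics/c1.png

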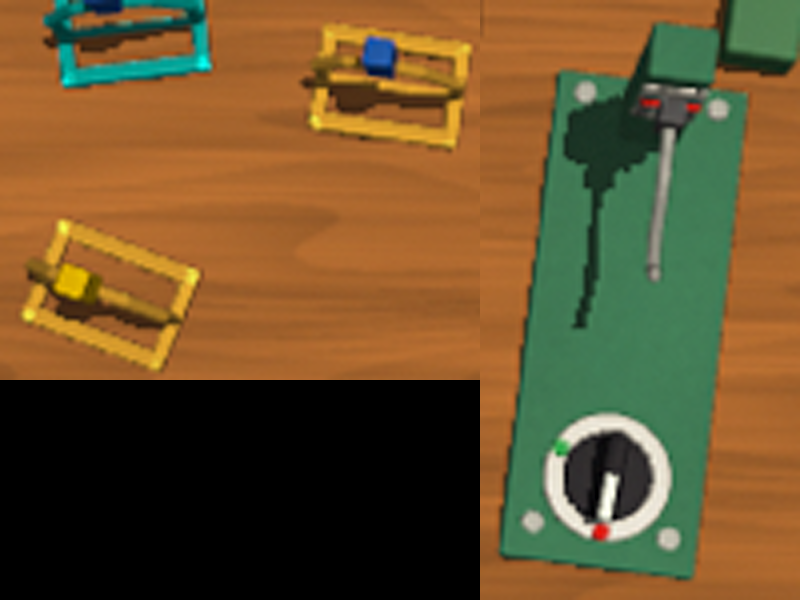

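View pics/c2.png

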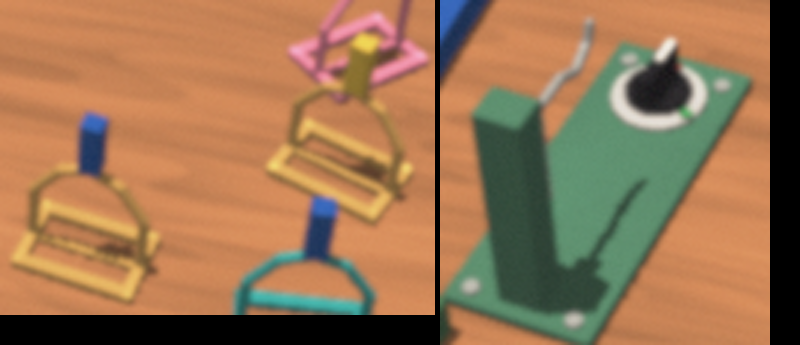

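Crops: in the top view, treads and stubs are clear and the white line points at the red dot (home). The green dot is to its left, up. In the scene view, the hook tip is at (275,202) and the knob at about (297,222). Next I compute positions.

```bash
python3 - <<'E'
from h import *
np.set_printoptions(precision=4,suppress=True)
t,s=Cam("top"),Cam("scene")
A=lambda x,y:np.array([185+x/4-.375,215+y/4-.375]); B=lambda x,y:np.array([330+(x-480)/4-.375,175+y/4-.375])
SA=lambda x,y:np.array([335+x/3-.33,205+y/3-.33]); SB=lambda x,y:np.array([225+(x-440)/3-.33,195+y/3-.33])
def rect(name,c,z):
    P=np.array([t.onz(A(*p),z)[:2] for p in c]); e=[P[1]-P[0],P[2]-P[3]]; l=[np.linalg.norm(P[i]-P[(i+1)%4]) for i in range(4)]
    print(name,P.mean(0),"sides",np.array(l),"long angs",[np.degrees(np.arctan2(*v[::-1])) for v in e])
rect("blue",[(326,24),(470,44),(456,149),(310,129)],.01)
rect("yel",[(62,220),(200,270),(158,371),(22,317)],.01)
# stub tops: top-face centres
print("yel stub top", tri(t,A(76,278),s,SA(367,42)), t.onz(A(76,278),.148))
print("blue stub top", tri(t,A(379,50),s,SA(95,122)), t.onz(A(379,50),.148))
# scene tread corners check (outer, z=.01) yellow / blue
rs=lambda c:np.array([s.onz(SA(*p),.01)[:2] for p in c])
P=rs([(306,121),(413,168),(373,222),(266,163)]);print("yel scene",P.mean(0),P)
P=rs([(46,200),(160,240),(130,300),(11,260)]);print("blue scene",P.mean(0),P)
# scale
P=np.array([t.onz(B(*p),.013)[:2] for p in[(532,522),(668,540),(718,108),(586,92)]])
print("screws",P); 
for a,b in((0,3),(1,2)): v=P[b]-P[a];print("ang",np.degrees(np.arctan2(v[1],v[0])),np.linalg.norm(v))
v=P.mean(0);print("centre",v)
k=blob(t.mask((0,0,150),(180,60,255),(340,275,385,315)));print("white",k[:2])
print("collar",t.onz(B(607,478),.015),t.onz(B(607,478),.02)); print("knob dot red",t.onz(B(600,532),.015),"green",t.onz(B(560,448),.015))
print("collar tri",tri(t,B(607,478),s,SB(659,96)))
print("tip",tri(t,B(654,272),s,SB(590,22)))
print("hook base/shank",t.onz(B(668,130),.17),t.onz(B(654,272),.19))
E
```

```text
blue [0.5895 0.1935] sides [0.0975 0.0715 0.0983 0.0717] long angs [np.float64(-96.99562602791597), np.float64(-96.87868347056545)]
yel [0.4476 0.3749] sides [0.0976 0.0715 0.0968 0.0687] long angs [np.float64(-108.91104143219198), np.float64(-110.543969256453)]
yel stub top (array([0.4491, 0.3752, 0.1483]), np.float64(0.005121206976538937)) [0.4494 0.3727 0.148 ]
blue stub top (array([0.5912, 0.1952, 0.1481]), np.float64(0.0026763216731226897)) [0.5915 0.1939 0.148 ]
yel scene [0.4495 0.3759] [[0.4019 0.3419]
 [0.4331 0.4344]
 [0.5024 0.4098]
 [0.4605 0.3173]]
blue scene [0.5934 0.1965] [[0.5508 0.1528]
 [0.5679 0.2502]
 [0.6344 0.2405]
 [0.6204 0.1423]]
screws [[ 0.4084  0.0303]
 [ 0.3981 -0.0594]
 [ 0.6883 -0.0924]
 [ 0.6977 -0.0032]]
ang -6.605908655106311 0.29118206706398886
ang -6.481948797519047 0.29214095587324296
centre [ 0.5481 -0.0312]
white (array([366.2908, 292.2943]), array([350, 278,  28,  32, 282], dtype=int32))
collar [ 0.438  -0.0188  0.015 ] [ 0.4378 -0.0184  0.02  ]
knob dot red [ 0.4025 -0.0144  0.015 ] green [0.4573 0.0124 0.015 ]
collar tri (array([ 0.4379, -0.0183,  0.0147]), np.float64(0.0010468683442539902))
tip (array([ 0.5513, -0.0301,  0.1886]), np.float64(0.00197603537062502))
hook base/shank [ 0.6411 -0.0412  0.17  ] [ 0.5514 -0.0309  0.19  ]
```

Two views agree within about 2 mm: knob (0.438,-0.0185), scale axis -6.5°, seat ≈(0.577,-0.0345), tip height 0.189, stub tops 0.148. I'll move to above the knob.

Emit:
{"api": "move_arm", "payload": {"plan": [24.5,30.4,2.5,0,0,7.8,50,24.5,30.4,2.5,0,0,7.8,50,24.5,30.4,2.5,0,0,7.8,50,24.5,30.4,2.5,0,0,7.8,50,24.5,30.4,2.5,0,0,7.8,50,24.5,30.4,2.5,0,0,7.8,50,24.5,30.4,2.5,0,0,7.8,50,24.5,30.4,2.5,0,0,7.8,50,3.2,31.8,0,0,0,7.8,50,3.2,31.8,0,0,0,7.8,50,3.2,31.8,0,0,0,7.8,50,3.2,31.8,0,0,0,7.8,50], "newtons": 40}}

```text
time: 1.5
eef_pos: [0.4127, -0.2717, 0.2514]
tcp_rot: [0.563, 0.827, 0.0, 0.0]
contact_force: [-0.2, 0.5, -0.4]
opening: 0.589
finger_force: 0.0
```

Emit:
{"api": "move_arm", "payload": {"plan": [3.2,31.8,0,0,0,7.8,50,3.2,31.8,0,0,0,7.8,50,3.2,31.8,0,0,0,7.8,50,3.2,31.8,0,0,0,7.8,50,3.2,31.8,0,0,0,7.8,50,3.2,31.8,0,0,0,7.8,50,3.2,31.8,0,0,0,7.8,50,3.2,31.8,0,0,0,7.8,50,0,0,0,0,0,0,50,0,0,0,0,0,0,50,0,0,0,0,0,0,50]}}

```text
time: 2.6
eef_pos: [0.4383, -0.0193, 0.2513]
tcp_rot: [0.057, 0.998, -0.0, 0.0]
contact_force: [-0.6, -0.5, 0.7]
opening: 0.584
finger_force: 0.0
```

Emit:
{"api": "move_arm", "payload": {"plan": [0,0.8,-30,0,0,0,50,0,0,-30,0,0,0,50,0,0,-30,0,0,0,50,0,0,-30,0,0,0,50,0,0,-30,0,0,0,50,0,0,-30,0,0,0,50,0,0,-20,0,0,0,50,0,0,-10,0,0,0,50,0,0,-8,0,0,0,50,0,0,-3,0,0,0,50,0,0,0,0,0,0,50,0,0,0,0,0,0,50]}}

```text
time: 3.8
eef_pos: [0.4391, -0.0181, 0.0313]
tcp_rot: [0.056, 0.998, -0.0, 0.001]
contact_force: [-0.1, -0.3, -0.2]
opening: 0.586
finger_force: 0.0
```

Emit:
{"api": "move_arm", "payload": {"plan": [0,0,0,0,0,0,8,0,0,0,0,0,0,8,0,0,0,0,0,0,8,0,0,0,0,0,0,8,0,0,0,0,0,0,8,0,0,0,0,0,0,8]}}

```text
time: 4.4
eef_pos: [0.4387, -0.0175, 0.031]
tcp_rot: [0.056, 0.998, 0.0, 0.0]
contact_force: [-1.3, 3.7, 5.8]
opening: 0.155
finger_force: 42.3
```

Emit:
{"api": "move_arm", "payload": {"plan": [0,0,0,0,0,-6,8,0,0,0,0,0,-6,8,0,0,0,0,0,-6,8,0,0,0,0,0,-6,8,0,0,0,0,0,-6,8,0,0,0,0,0,-6,8,0,0,0,0,0,-6,8,0,0,0,0,0,-6,8,0,0,0,0,0,-6,8,0,0,0,0,0,-6,8,0,0,0,0,0,-6,8,0,0,0,0,0,-6,8]}}

```text
time: 5.6
eef_pos: [0.44, -0.0161, 0.031]
tcp_rot: [0.635, 0.773, 0.003, 0.001]
contact_force: [3.8, 10.9, 1.3]
opening: 0.155
finger_force: 41.7
```

Emit:
{"api": "move_arm", "payload": {"plan": [0,0,0,0,0,-6,8,0,0,0,0,0,-6,8,0,0,0,0,0,-6,8,0,0,0,0,0,-6,8,0,0,0,0,0,-6,8,0,0,0,0,0,-6,8,0,0,0,0,0,-6,8,0,0,0,0,0,0,8,0,0,0,0,0,0,8,0,0,0,0,0,0,8,0,0,0,0,0,0,8,0,0,0,0,0,0,8]}}

```text
time: 6.8
eef_pos: [0.4412, -0.0163, 0.031]
tcp_rot: [0.869, 0.495, 0.004, 0.0]
contact_force: [7.8, 10.6, -2.5]
opening: 0.152
finger_force: 41.3
```

Emit:
{"api": "move_arm", "payload": {"plan": [0,0,0,0,0,0,50,0,0,0,0,0,0,50,0,0,0,0,0,0,50,0,0,10,0,0,0,50,0,0,30,0,0,0,50,0,0,30,0,0,0,50,0,0,30,0,0,0,50,0,0,30,0,0,0,50,0,0,30,0,0,0,50,0,0,30,0,0,0,50,0,0,30,0,0,0,50,0,0,20,0,0,0,50]}}

```text
time: 8.0
eef_pos: [0.4386, -0.0182, 0.2737]
tcp_rot: [0.868, 0.497, 0.001, 0.002]
contact_force: [-0.3, -0.3, 0.8]
opening: 0.585
finger_force: 0.0
```

Emit:
{"api": "move_arm", "payload": {"plan": [0.8,30.2,0,0,0,7.8,50,0.8,30.2,0,0,0,7.8,50,0.8,30.2,0,0,0,7.8,50,0.8,30.2,0,0,0,7.8,50,0.8,30.2,0,0,0,7.8,50,0.8,30.2,0,0,0,7.8,50,0.8,30.2,0,0,0,7.8,50,0.8,30.2,0,0,0,7.8,50,0.8,30.2,0,0,0,7.8,50,0.8,30.2,0,0,0,7.8,50,0.8,30.2,0,0,0,7.8,50,0.8,30.2,0,0,0,7.8,50]}}

```text
time: 9.2
eef_pos: [0.4477, 0.3455, 0.271]
tcp_rot: [0.229, 0.973, -0.0, 0.0]
contact_force: [0.8, 0.2, -0.6]
opening: 0.582
finger_force: 0.0
```

Emit:
{"api": "move_arm", "payload": {"plan": [0.3,29.8,0,0,0,7.4,50,0,0,0,0,0,0,50,0,0,0,0,0,0,50,0,0,0,0,0,0,50]}}

```text
time: 9.6
eef_pos: [0.4482, 0.3734, 0.2705]
tcp_rot: [0.17, 0.986, -0.0, 0.0]
contact_force: [-0.2, 0.4, 0.1]
opening: 0.586
finger_force: 0.0
```

```bash
python3 - <<'E'
from h import *
t,s=Cam("top"),Cam("scene")
def crop(c,b,k): return cv2.resize(c.im[b[1]:b[3],b[0]:b[2],::-1],None,fx=k,fy=k,interpolation=cv2.INTER_CUBIC)
im=np.zeros((600,800,3),np.uint8); im[:320,:400]=crop(t,(330,245,410,309),5); im[:480,400:800]=crop(s,(380,180,500,324),3.333)[:480,:400]
im[330:600,:390]=crop(t,(180,235,310,325),3)
cv2.imwrite("pics/c3.png",im); print(ctrl.get_state()["eef_pos"])
E
```

```text
[0.44835085 0.37328557 0.27055975]
```

View pics/c3.png

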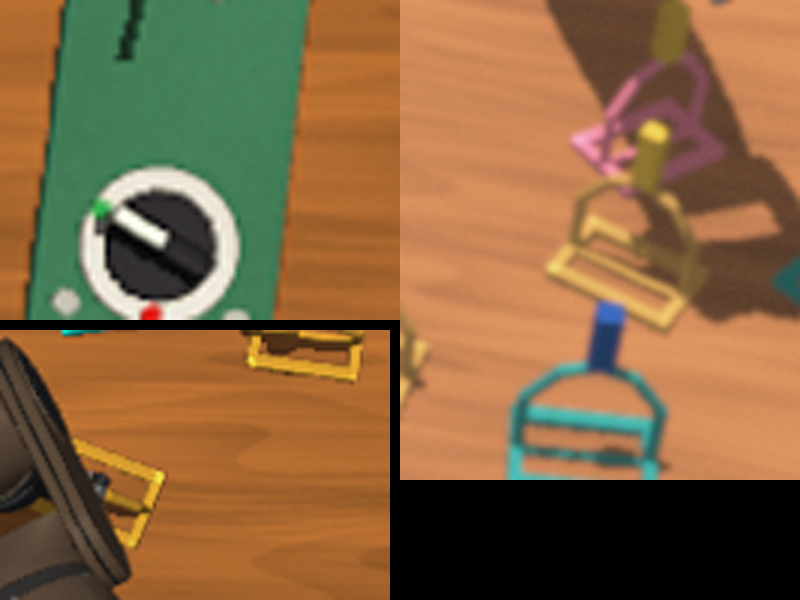

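The line points at the green dot (top 350,287 in the full image), and yellow hasn't moved. I'll descend and grasp it.

Emit:
{"api": "move_arm", "payload": {"plan": [0,0.5,-30,0,0,0,50,0,0,-30,0,0,0,50,0,0,-30,0,0,0,50,0,0,-30,0,0,0,50,0,0,-20,0,0,0,50,0,0,-12,0,0,0,50,0,0,-8,0,0,0,50,0,0,-2,0,0,0,50,0,0,0,0,0,0,50,0,0,0,0,0,0,50]}}

```text
time: 10.7
eef_pos: [0.449, 0.3753, 0.1097]
tcp_rot: [0.169, 0.986, 0.001, 0.001]
contact_force: [-0.2, 1.7, -0.5]
opening: 0.584
finger_force: 0.0
```

Emit:
{"api": "move_arm", "payload": {"plan": [0,0,0,0,0,0,12,0,0,0,0,0,0,12,0,0,0,0,0,0,12,0,0,0,0,0,0,12,0,0,0,0,0,0,12,0,0,0,0,0,0,12]}}

```text
time: 11.3
eef_pos: [0.4486, 0.3753, 0.1089]
tcp_rot: [0.169, 0.986, 0.001, 0.001]
contact_force: [0.8, 2.8, 2.2]
opening: 0.206
finger_force: 43.1
```

Emit:
{"api": "move_arm", "payload": {"plan": [0,0,5,0,0,0,12,0,0,15,0,0,0,12,0,0,25,0,0,0,12,0,0,25,0,0,0,12,0,0,25,0,0,0,12,0,0,25,0,0,0,12,0,0,25,0,0,0,12,0,0,25,0,0,0,12,0,0,25,0,0,0,12,0,0,5,0,0,0,12]}}

```text
time: 12.3
eef_pos: [0.4491, 0.3752, 0.3125]
tcp_rot: [0.169, 0.986, 0.002, 0.002]
contact_force: [0.7, 0.0, -3.0]
opening: 0.206
finger_force: 42.6
```

Emit:
{"api": "move_arm", "payload": {"plan": [0.7,-14,0,0,0,0.4,12,1.3,-28,0,0,0,0.9,12,1.3,-28,0,0,0,0.9,12,1.3,-28,0,0,0,0.9,12,1.3,-28,0,0,0,0.9,12,1.3,-28,0,0,0,0.9,12,1.3,-28,0,0,0,0.9,12,1.3,-28,0,0,0,0.9,12,1.3,-28,0,0,0,0.9,12,1.3,-28,0,0,0,0.9,12,1.3,-28,0,0,0,0.9,12,1.3,-28,0,0,0,0.9,12]}}

```text
time: 13.5
eef_pos: [0.4614, 0.051, 0.3056]
tcp_rot: [0.079, 0.997, -0.0, -0.002]
contact_force: [0.3, -0.3, -3.9]
opening: 0.205
finger_force: 42.5
```

Emit:
{"api": "move_arm", "payload": {"plan": [1.3,-28,0,0,0,0.9,12,1.3,-28,0,0,0,0.9,12,0.7,-19,0,0,0,0.8,12,0,0,-20,0,0,0,12,0,0,-20,0,0,0,12,0,0,-20,0,0,0,12,0,0,-12,0,0,0,12,0,0,-5,0,0,0,12,0,0,0,0,0,0,12,0,0,0,0,0,0,12]}}

```text
time: 14.5
eef_pos: [0.4668, -0.0223, 0.232]
tcp_rot: [0.057, 0.998, -0.0, 0.001]
contact_force: [0.8, 1.2, -2.9]
opening: 0.207
finger_force: 42.4
```

```bash
python3 - <<'E'
from h import *
t,s=Cam("top"),Cam("scene")
def crop(c,b,k): return cv2.resize(c.im[b[1]:b[3],b[0]:b[2],::-1],None,fx=k,fy=k,interpolation=cv2.INTER_CUBIC)
im=np.zeros((600,800,3),np.uint8); im[:560,:400]=crop(t,(320,165,420,305),4); im[:400,400:800]=crop(s,(220,130,353,264),3)[:400,:400-1+0] if 0 else cv2.resize(s.im[130:264,220:354,::-1],(400,400),interpolation=cv2.INTER_CUBIC)
cv2.imwrite("pics/c4.png",im); print(ctrl.get_state()["eef_pos"],ctrl.get_state()["tcp_rot"],ctrl.get_state()["contact_force"])
E
```

```text
[ 0.46711476 -0.02231499  0.23255424] [ 5.67813493e-02  9.98386036e-01 -2.56071884e-04  1.06626080e-03] [-0.03903522  0.16369426 -2.42217979]
```

View pics/c4.png

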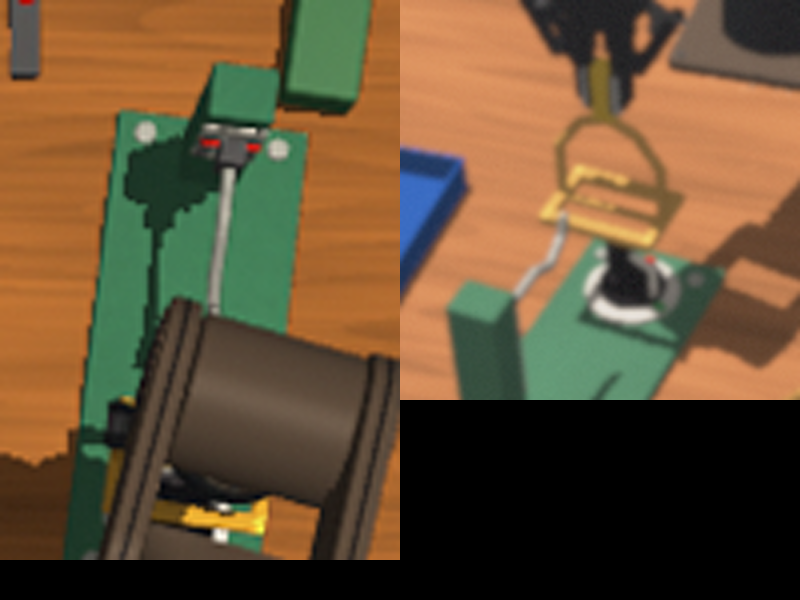

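The stirrup hangs upright in the gripper, about 110 mm in front of the hook and above tip height (scene: hook tip ~(275,202) ahead). Now I go in over the tip.

Emit:
{"api": "move_arm", "payload": {"plan": [6,-0.7,0,0,0,0,12,13,-1.4,0,0,0,0,12,13,-1.4,0,0,0,0,12,13,-1.5,0,0,0,0,12,13,-1.5,0,0,0,0,12,13,-1.5,0,0,0,0,12,13,-1.5,0,0,0,0,12,13,-1.5,0,0,0,0,12,9,-0.9,0,0,0,0,12,4,-0.3,0,0,0,0,12,0,0,0,0,0,0,12,0,0,0,0,0,0,12]}}

```text
time: 15.8
eef_pos: [0.5762, -0.0343, 0.2312]
tcp_rot: [0.057, 0.998, 0.0, -0.0]
contact_force: [-0.5, -0.9, -4.8]
opening: 0.204
finger_force: 42.5
```

```bash
python3 - <<'E'
from h import *
s=Cam("scene")
im=cv2.resize(s.im[150:310,210:340,::-1],None,fx=3.7,fy=3.7,interpolation=cv2.INTER_CUBIC)
S=ctrl.get_state(); print(S["eef_pos"],S["contact_force"],S["tcp_rot"])
for P in([.577,-.0345,.164],[.5493,-.0313,.19],S["eef_pos"]-[0,0,.0175]):
    p=(s.proj(P)-[210,150])*3.7; cv2.circle(im,tuple(p.astype(int)),4,(0,0,255),1); print(p)
cv2.imwrite("pics/c5.png",im)
E
```

```text
[ 0.57606569 -0.03422642  0.23122864] [ 0.02812707  0.87963019 -3.05568706] [ 5.68515439e-02  9.98382603e-01  4.73517196e-05 -2.80304398e-04]
[219.45544697 247.38018954]
[236.84065916 188.14349654]
[214.54498349 184.61438247]
```

View pics/c5.png

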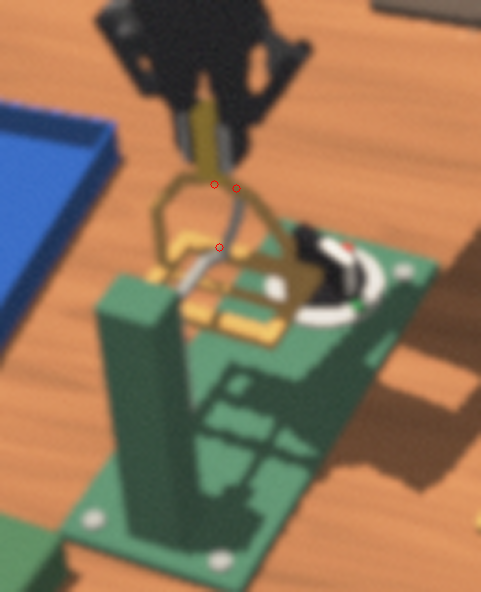

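The hook passes through the arch with the dip below its peak (scene crop 219,247). I'll lower gently.

Emit:
{"api": "move_arm", "payload": {"plan": [0,0,-5,0,0,0,12,0,0,-10,0,0,0,12,0,0,-10,0,0,0,12,0,0,-10,0,0,0,12,0,0,-6,0,0,0,12,0,0,-4,0,0,0,12,0,0,-3,0,0,0,12,0,0,-2,0,0,0,12,0,0,0,0,0,0,12,0,0,0,0,0,0,12]}}

```text
time: 16.85
eef_pos: [0.5768, -0.0344, 0.1819]
tcp_rot: [0.057, 0.998, -0.0, 0.0]
contact_force: [0.6, 0.9, -3.1]
opening: 0.206
finger_force: 42.5
```

Emit:
{"api": "move_arm", "payload": {"plan": [0,0,-2,0,0,0,12,0,0,-2,0,0,0,12,0,0,-2,0,0,0,12,0,0,-2,0,0,0,12,0,0,-2,0,0,0,12,0,0,0,0,0,0,12,0,0,0,0,0,0,12]}}

```text
time: 17.55
eef_pos: [0.5769, -0.0344, 0.1717]
tcp_rot: [0.057, 0.998, -0.0, 0.001]
contact_force: [1.2, -0.5, -0.4]
opening: 0.203
finger_force: 42.7
```

Emit:
{"api": "move_arm", "payload": {"plan": [0,0,-2,0,0,0,12,0,0,-2,0,0,0,12,0,0,-1,0,0,0,12,0,0,0,0,0,0,12,0,0,0,0,0,0,12]}}

```text
time: 18.05
eef_pos: [0.5768, -0.0344, 0.1666]
tcp_rot: [0.057, 0.998, -0.0, 0.0]
contact_force: [2.5, 0.7, 0.6]
opening: 0.205
finger_force: 42.8
```

Emit:
{"api": "move_arm", "payload": {"plan": [0,0,0,0,0,0,24,0,0,0,0,0,0,32,0,0,0,0,0,0,42,0,0,0,0,0,0,55,0,0,0,0,0,0,55]}}

```text
time: 18.55
eef_pos: [0.5763, -0.0344, 0.1662]
tcp_rot: [0.057, 0.998, -0.0, -0.0]
contact_force: [0.6, 0.1, -0.0]
opening: 0.647
finger_force: 0.0
```

Emit:
{"api": "move_arm", "payload": {"plan": [0,0,0,0,0,0,55,0,0,0,0,0,0,55,0,0,0,0,0,0,55,0,0,0,0,0,0,55,0,0,0,0,0,0,55,0,0,0,0,0,0,55,0,0,0,0,0,0,55,0,0,0,0,0,0,55,0,0,0,0,0,0,55,0,0,0,0,0,0,55,0,0,0,0,0,0,55,0,0,0,0,0,0,55]}}

```text
time: 19.75
eef_pos: [0.5765, -0.0344, 0.1663]
tcp_rot: [0.057, 0.998, 0.0, -0.0]
contact_force: [-0.0, -0.4, -0.4]
opening: 0.646
finger_force: 0.0
```

```bash
python3 - <<'E'
from h import *
s=Cam("scene")
im=cv2.resize(s.im[150:310,210:340,::-1],None,fx=3.7,fy=3.7,interpolation=cv2.INTER_CUBIC)
S=ctrl.get_state(); print(S["eef_pos"],S["contact_force"],S["finger_force"])
cv2.imwrite("pics/c6.png",im)
E
```

```text
[ 0.57647193 -0.03434952  0.16631784] [-0.14251251  0.14925263 -1.41050558] 0.0
```

View pics/c6.png

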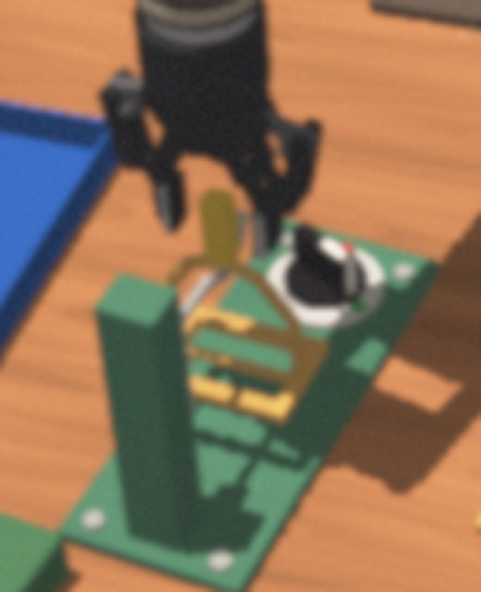

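The stirrup hangs freely in the dip with the fingers open on both sides (stub at crop 218,225). I'll wait until it is still.

Emit:
{"api": "move_arm", "payload": {"plan": [0,0,0,0,0,0,55,0,0,0,0,0,0,55,0,0,0,0,0,0,55,0,0,0,0,0,0,55,0,0,0,0,0,0,55,0,0,0,0,0,0,55,0,0,0,0,0,0,55,0,0,0,0,0,0,55,0,0,0,0,0,0,55,0,0,0,0,0,0,55,0,0,0,0,0,0,55,0,0,0,0,0,0,55]}}

```text
time: 21.0
eef_pos: [0.5765, -0.0344, 0.1663]
tcp_rot: [0.057, 0.998, -0.0, -0.0]
contact_force: [-0.5, 0.5, -0.2]
opening: 0.638
finger_force: 0.0
```

Emit:
{"api": "move_arm", "payload": {"plan": [0,0,0,0,0,0,55,0,0,0,0,0,0,55,0,0,0,0,0,0,55,0,0,0,0,0,0,55,0,0,0,0,0,0,55,0,0,0,0,0,0,55,0,0,0,0,0,0,55,0,0,0,0,0,0,55,0,0,0,0,0,0,55,0,0,0,0,0,0,55,0,0,0,0,0,0,55,0,0,0,0,0,0,55]}}

```text
time: 22.2
eef_pos: [0.5765, -0.0344, 0.1663]
tcp_rot: [0.057, 0.998, -0.0, 0.0]
contact_force: [0.4, -0.8, 0.5]
opening: 0.644
finger_force: 0.0
```

```bash
python3 - <<'E'
from h import *
def stub(s):
    b=blob(s.mask((18,130,60),(32,255,255),(255,195,290,230))); return b[:2]
s1=Cam("scene"); s2=Cam("scene")
print(cv2.absdiff(s1.im,s2.im)[190:270,255:310].mean(), stub(s1),stub(s2), ctrl.get_state()["time"])
t=Cam("top")
# tray check
b=blob(t.mask((100,120,40),(125,255,255),(420,190,540,360))); print("tray",b[:2])
E
```

```text
1.2334848484848484 (array([268.9122807 , 211.75438596]), array([264, 202,  11,  21, 171], dtype=int32)) (array([269.01117318, 211.89944134]), array([264, 201,  13,  23, 179], dtype=int32)) 22.3
tray (array([469.89594161, 270.74599137]), array([ 437,  202,   68,  137, 9043], dtype=int32))
```

Still hanging at rest, and the tray is unmoved. I'll regrip and lift off.

Emit:
{"api": "move_arm", "payload": {"plan": [0,0,0,0,0,0,35,0,0,0,0,0,0,25,0,0,0,0,0,0,12,0,0,0,0,0,0,12,0,0,0,0,0,0,12,0,0,0,0,0,0,12,0,0,0,0,0,0,12]}}

```text
time: 23.05
eef_pos: [0.577, -0.0341, 0.1666]
tcp_rot: [0.057, 0.998, 0.0, 0.001]
contact_force: [2.7, 2.3, -0.5]
opening: 0.207
finger_force: 42.6
```

Emit:
{"api": "move_arm", "payload": {"plan": [0,0,4,0,0,0,12,0,0,4,0,0,0,12,0,0,4,0,0,0,12,0,0,6,0,0,0,12,0,0,10,0,0,0,12,0,0,10,0,0,0,12,0,0,12,0,0,0,12,0,0,12,0,0,0,12,0,0,4,0,0,0,12,0,0,0,0,0,0,12,0,0,0,0,0,0,12]}}

```text
time: 24.15
eef_pos: [0.5762, -0.0343, 0.232]
tcp_rot: [0.057, 0.998, 0.0, -0.0]
contact_force: [0.7, 0.3, -3.7]
opening: 0.204
finger_force: 42.1
```

Emit:
{"api": "move_arm", "payload": {"plan": [-6,0.7,0,0,0,0,12,-12,1.4,0,0,0,0,12,-14,1.6,0,0,0,0,12,-14,1.6,0,0,0,0,12,-14,1.6,0,0,0,0,12,-14,1.6,0,0,0,0,12,-14,1.6,0,0,0,0,12,-14,1.6,0,0,0,0,12,-10,1.2,0,0,0,0,12,-6,0.7,0,0,0,0,12,-1,0,0,0,0,0,12,0,0,0,0,0,0,12]}}

```text
time: 25.35
eef_pos: [0.4576, -0.0208, 0.2325]
tcp_rot: [0.057, 0.998, -0.0, 0.0]
contact_force: [-0.2, 0.3, -3.1]
opening: 0.205
finger_force: 42.1
```

Emit:
{"api": "move_arm", "payload": {"plan": [-1.2,-12,0,0,0,0.2,12,-2.6,-27,0,0,0,0.5,12,-2.6,-27,0,0,0,0.5,12,-2.6,-27,0,0,0,0.5,12,-2.6,-27,0,0,0,0.5,12,-2.6,-27,0,0,0,0.5,12,-2.6,-27,0,0,0,0.6,12,-2.6,-27,0,0,0,0.6,12,-2.6,-27,0,0,0,0.6,12,-2.6,-27,0,0,0,0.6,12,-1.4,-18,0,0,0,0.6,12,-0.8,-9,0,0,0,0.3,12]}}

```text
time: 26.55
eef_pos: [0.4308, -0.3047, 0.2322]
tcp_rot: [0.005, 1.0, -0.0, 0.0]
contact_force: [-0.5, 0.2, -3.7]
opening: 0.206
finger_force: 42.0
```

```bash
python3 - <<'E'
from h import *
t=Cam("top"); s=Cam("scene")
im=np.zeros((600,800,3),np.uint8); im[:600,:380]=cv2.resize(t.im[190:350,425:526,::-1],(380,600),interpolation=cv2.INTER_CUBIC); im[:420,390:800]=cv2.resize(s.im[100:287,120:303,::-1],(410,420),interpolation=cv2.INTER_CUBIC)
cv2.imwrite("pics/c7.png",im); S=ctrl.get_state(); print(S["eef_pos"],S["tcp_rot"])
# scene: tray blue mask
b=blob(s.mask((100,120,40),(125,255,255),(110,160,250,290))); r=cv2.minAreaRect(np.argwhere(b[2])[:,::-1].astype(np.float32)); print(b[1])
E
```

```text
[ 0.43076696 -0.30376006  0.23210328] [ 5.31151633e-03  9.99985880e-01  1.45740659e-04 -7.70604696e-05]
[ 116  184  122  106 7111]
```

View pics/c7.png

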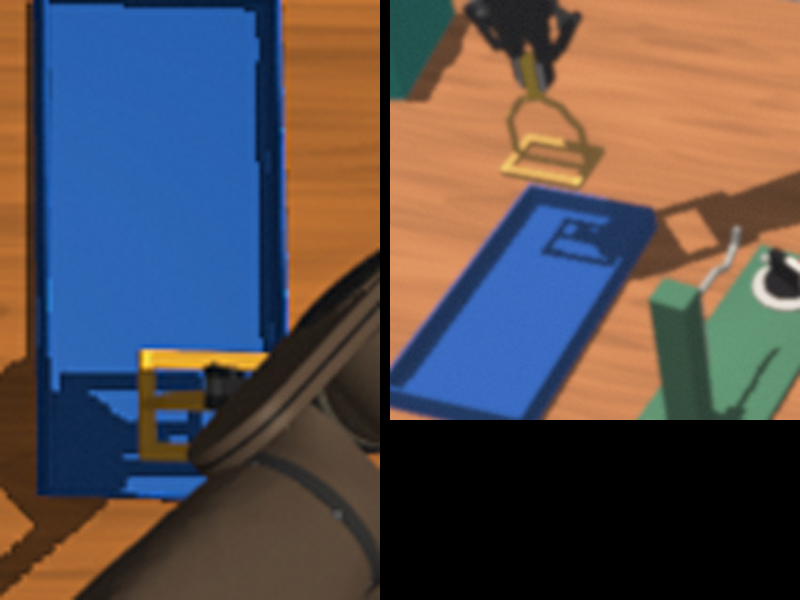

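The stirrup is upright over the tray's near end, clear of the rims. I'll lower it.

Emit:
{"api": "move_arm", "payload": {"plan": [0,0,-12,0,0,0,12,0,0,-20,0,0,0,12,0,0,-20,0,0,0,12,0,0,-20,0,0,0,12,0,0,-20,0,0,0,12,0,0,-10,0,0,0,12,0,0,-6,0,0,0,12,0,0,-3,0,0,0,12,0,0,-2,0,0,0,12,0,0,0,0,0,0,12,0,0,0,0,0,0,12]}}

```text
time: 27.75
eef_pos: [0.4311, -0.3031, 0.1201]
tcp_rot: [0.005, 1.0, -0.001, 0.001]
contact_force: [0.0, 0.6, -2.5]
opening: 0.202
finger_force: 42.1
```

Emit:
{"api": "move_arm", "payload": {"plan": [0,0,-1,0,0,0,12,0,0,-1,0,0,0,12,0,0,-1,0,0,0,12,0,0,0,0,0,0,12]}}

```text
time: 28.15
eef_pos: [0.4305, -0.3026, 0.1161]
tcp_rot: [0.005, 1.0, 0.0, -0.0]
contact_force: [-0.6, -0.6, -3.1]
opening: 0.205
finger_force: 42.1
```

Emit:
{"api": "move_arm", "payload": {"plan": [0,0,-1,0,0,0,12,0,0,-1,0,0,0,12,0,0,0,0,0,0,12,0,0,0,0,0,0,12]}}

```text
time: 28.55
eef_pos: [0.4307, -0.3027, 0.1142]
tcp_rot: [0.005, 1.0, 0.0, -0.0]
contact_force: [0.3, 0.0, -2.5]
opening: 0.202
finger_force: 42.2
```

Emit:
{"api": "move_arm", "payload": {"plan": [0,0,-1,0,0,0,12,0,0,0,0,0,0,12,0,0,0,0,0,0,12]}}

```text
time: 28.85
eef_pos: [0.4308, -0.3028, 0.114]
tcp_rot: [0.005, 1.0, -0.0, 0.0]
contact_force: [-1.4, 2.1, 0.9]
opening: 0.205
finger_force: 42.6
```

Emit:
{"api": "move_arm", "payload": {"plan": [0,0,0,0,0,0,24,0,0,0,0,0,0,32,0,0,0,0,0,0,50,0,0,0,0,0,0,50,0,0,10,0,0,0,50,0,0,25,0,0,0,50,0,0,25,0,0,0,50,0,0,25,0,0,0,50,0,0,25,0,0,0,50,0,0,25,0,0,0,50,0,0,25,0,0,0,50,0,0,0,0,0,0,50]}}

```text
time: 30.05
eef_pos: [0.4322, -0.3043, 0.2788]
tcp_rot: [0.004, 1.0, -0.003, 0.003]
contact_force: [-0.1, -0.6, 0.1]
opening: 0.582
finger_force: 0.0
```

```bash
python3 - <<'E'
from h import *
np.set_printoptions(precision=4,suppress=True)
t=Cam("top"); s=Cam("scene")
bt=blob(t.mask((100,120,40),(125,255,255),(255,205,315,255))); bs=blob(s.mask((100,120,40),(125,255,255),(345,230,395,275)))
print("blue",bt[:2],bs[:2],tri(t,bt[0],s,bs[0]))
cv2.imwrite("pics/c8.png",cv2.resize(s.im[130:310,110:410,::-1],(800,480),interpolation=cv2.INTER_CUBIC))
E
```

```text
blue (array([279.3333, 228.9048]), array([276, 225,   8,   9,  63], dtype=int32)) (array([365.4412, 252.0392]), array([363, 244,   7,  18, 102], dtype=int32)) (array([0.5905, 0.1953, 0.1265]), np.float64(0.00023356565582967144))
```

View pics/c8.png

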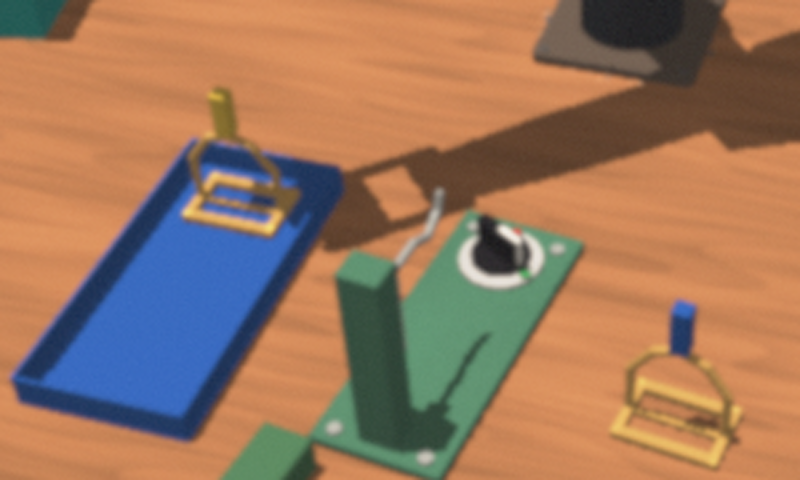

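Yellow stands in the tray (crop 235,165), and blue is unmoved at (0.591,0.195). I'll go to blue.

Emit:
{"api": "move_arm", "payload": {"plan": [9.9,31.2,0,0,0,-0.4,50,9.9,31.2,0,0,0,-0.4,50,9.9,31.2,0,0,0,-0.4,50,9.9,31.2,0,0,0,-0.4,50,9.9,31.2,0,0,0,-0.4,50,9.9,31.2,0,0,0,-0.4,50,9.9,31.2,0,0,0,-0.4,50,9.9,31.2,0,0,0,-0.4,50,9.9,31.2,0,0,0,-0.4,50,9.9,31.2,0,0,0,-0.4,50,9.9,31.2,0,0,0,-0.4,50,9.9,31.2,0,0,0,-0.4,50]}}

```text
time: 31.35
eef_pos: [0.5487, 0.073, 0.271]
tcp_rot: [0.047, 0.999, -0.0, -0.002]
contact_force: [-0.0, -0.3, 0.9]
opening: 0.584
finger_force: 0.0
```

Emit:
{"api": "move_arm", "payload": {"plan": [9.9,31.2,0,0,0,-0.4,50,9.9,31.2,0,0,0,-0.4,50,9.9,31.2,0,0,0,-0.4,50,9.9,31.2,0,0,0,-0.4,50,0,0,0,0,0,0,50,0,0,0,0,0,0,50,0,0,0,0,0,0,50]}}

```text
time: 32.05
eef_pos: [0.5885, 0.1956, 0.272]
tcp_rot: [0.061, 0.998, -0.0, -0.001]
contact_force: [-1.5, -0.3, -0.1]
opening: 0.583
finger_force: 0.0
```

Emit:
{"api": "move_arm", "payload": {"plan": [2,-0.5,-30,0,0,0,50,0,0,-30,0,0,0,50,0,0,-30,0,0,0,50,0,0,-30,0,0,0,50,0,0,-20,0,0,0,50,0,0,-12,0,0,0,50,0,0,-8,0,0,0,50,0,0,-3,0,0,0,50,0,0,0,0,0,0,50,0,0,0,0,0,0,50]}}

```text
time: 33.05
eef_pos: [0.5919, 0.196, 0.1116]
tcp_rot: [0.06, 0.998, 0.0, 0.001]
contact_force: [0.4, -0.2, 0.3]
opening: 0.585
finger_force: 0.0
```

Emit:
{"api": "move_arm", "payload": {"plan": [0,0,0,0,0,0,12,0,0,0,0,0,0,12,0,0,0,0,0,0,12,0,0,0,0,0,0,12,0,0,0,0,0,0,12,0,0,0,0,0,0,12]}}

```text
time: 33.65
eef_pos: [0.5915, 0.1958, 0.1111]
tcp_rot: [0.06, 0.998, -0.0, 0.001]
contact_force: [-2.0, -1.4, 4.2]
opening: 0.21
finger_force: 40.1
```

Emit:
{"api": "move_arm", "payload": {"plan": [0,0,5,0,0,0,12,0,0,15,0,0,0,12,0,0,25,0,0,0,12,0,0,25,0,0,0,12,0,0,25,0,0,0,12,0,0,20,0,0,0,12,0,0,5,0,0,0,12,0,0,0,0,0,0,12,0,0,0,0,0,0,12]}}

```text
time: 34.55
eef_pos: [0.59, 0.1958, 0.2284]
tcp_rot: [0.06, 0.998, -0.0, -0.002]
contact_force: [-0.3, -0.2, -4.6]
opening: 0.205
finger_force: 39.4
```

Emit:
{"api": "move_arm", "payload": {"plan": [-8,-11,0.3,0,0,0,12,-14,-21,0.3,0,0,0,12,-14,-22,0.3,0,0,0.1,12,-14,-22,0.3,0,0,0,12,-14,-22,0.3,0,0,0.1,12,-14,-22,0.3,0,0,0,12,-14,-22,0.3,0,0,0.1,12,-14,-22,0.3,0,0,0,12,-10,-22,0.3,0,0,0.1,12,-6,-22,0.3,0,0,0,12,-1.5,-10,0,0,0,0,12,0,0,0,0,0,0,12]}}

```text
time: 35.75
eef_pos: [0.4668, -0.023, 0.2326]
tcp_rot: [0.058, 0.998, 0.0, -0.001]
contact_force: [0.0, 0.2, -4.6]
opening: 0.205
finger_force: 39.8
```

Emit:
{"api": "move_arm", "payload": {"plan": [0,0,0,0,0,0,12,0,0,0,0,0,0,12]}}

```text
time: 35.95
eef_pos: [0.4676, -0.0213, 0.233]
tcp_rot: [0.056, 0.998, 0.0, -0.0]
contact_force: [0.3, -0.3, -4.7]
opening: 0.205
finger_force: 39.8
```

Emit:
{"api": "move_arm", "payload": {"plan": [6,-0.8,0,0,0,0,12,13,-1.5,0,0,0,0,12,13,-1.5,0,0,0,0,12,13,-1.5,0,0,0,0,12,13,-1.5,0,0,0,0,12,13,-1.5,0,0,0,0,12,13,-1.5,0,0,0,0,12,13,-1.5,0,0,0,0,12,9,-1.1,0,0,0,0,12,4,-0.6,0,0,0,0,12,0,0,0,0,0,0,12,0,0,0,0,0,0,12]}}

```text
time: 37.15
eef_pos: [0.5772, -0.0348, 0.2331]
tcp_rot: [0.057, 0.998, 0.0, -0.0]
contact_force: [-0.4, 0.2, -3.9]
opening: 0.206
finger_force: 39.8
```

```bash
python3 - <<'E'
from h import *
s=Cam("scene")
im=cv2.resize(s.im[150:310,210:340,::-1],None,fx=3.7,fy=3.7,interpolation=cv2.INTER_CUBIC)
S=ctrl.get_state(); print(S["eef_pos"],S["contact_force"],S["tcp_rot"])
cv2.imwrite("pics/c9.png",im)
E
```

```text
[ 0.57716077 -0.03483874  0.23316499] [ 0.10059672 -0.46004849 -4.86237544] [ 5.67609618e-02  9.98387735e-01  4.64643381e-05 -3.49955329e-04]
```

View pics/c9.png

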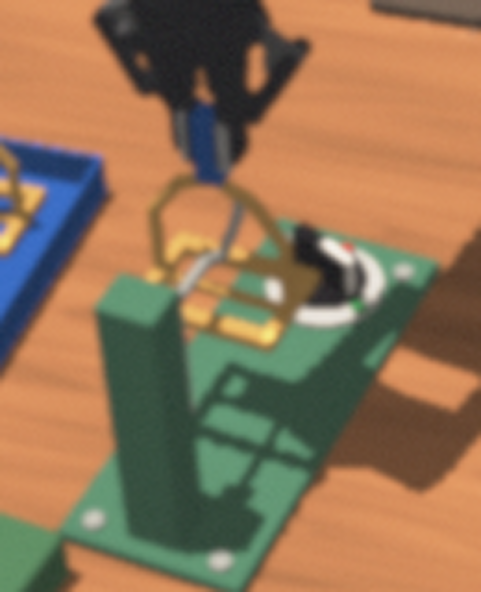

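The hook is through the arch as before. The tray corner has moved (crop 103,165 versus 115,130), so the tray was knocked and I'll re-measure it later. I'll lower blue now.

Emit:
{"api": "move_arm", "payload": {"plan": [0,0,-5,0,0,0,12,0,0,-10,0,0,0,12,0,0,-10,0,0,0,12,0,0,-10,0,0,0,12,0,0,-6,0,0,0,12,0,0,-4,0,0,0,12,0,0,-3,0,0,0,12,0,0,-3,0,0,0,12,0,0,-3,0,0,0,12,0,0,-3,0,0,0,12,0,0,0,0,0,0,12,0,0,0,0,0,0,12]}}

```text
time: 38.4
eef_pos: [0.578, -0.0351, 0.1769]
tcp_rot: [0.057, 0.998, -0.0, 0.001]
contact_force: [1.2, -0.0, -2.3]
opening: 0.204
finger_force: 40.0
```

Emit:
{"api": "move_arm", "payload": {"plan": [0,0,-2,0,0,0,12,0,0,-2,0,0,0,12,0,0,-2,0,0,0,12,0,0,-2,0,0,0,12,0,0,-2,0,0,0,12,0,0,0,0,0,0,12,0,0,0,0,0,0,12]}}

```text
time: 39.1
eef_pos: [0.5779, -0.0351, 0.1667]
tcp_rot: [0.057, 0.998, -0.0, 0.001]
contact_force: [1.4, 0.9, -0.2]
opening: 0.203
finger_force: 40.3
```

Emit:
{"api": "move_arm", "payload": {"plan": [0,0,-2,0,0,0,12,0,0,-1,0,0,0,12,0,0,0,0,0,0,12,0,0,0,0,0,0,24,0,0,0,0,0,0,32,0,0,0,0,0,0,42,0,0,0,0,0,0,55,0,0,0,0,0,0,55,0,0,0,0,0,0,55,0,0,0,0,0,0,55,0,0,0,0,0,0,55,0,0,0,0,0,0,55]}}

```text
time: 40.3
eef_pos: [0.5776, -0.0351, 0.1633]
tcp_rot: [0.057, 0.998, -0.0, 0.0]
contact_force: [0.1, -0.9, -0.9]
opening: 0.644
finger_force: 0.0
```

Emit:
{"api": "move_arm", "payload": {"plan": [0,0,0,0,0,0,55,0,0,0,0,0,0,55,0,0,0,0,0,0,55,0,0,0,0,0,0,55,0,0,0,0,0,0,55,0,0,0,0,0,0,55,0,0,0,0,0,0,55,0,0,0,0,0,0,55,0,0,0,0,0,0,55,0,0,0,0,0,0,55,0,0,0,0,0,0,55,0,0,0,0,0,0,55]}}

```text
time: 41.5
eef_pos: [0.5776, -0.0351, 0.1633]
tcp_rot: [0.057, 0.998, -0.0, -0.0]
contact_force: [0.6, 0.2, -0.8]
opening: 0.644
finger_force: 0.0
```

Emit:
{"api": "move_arm", "payload": {"plan": [0,0,0,0,0,0,55,0,0,0,0,0,0,55,0,0,0,0,0,0,55,0,0,0,0,0,0,55,0,0,0,0,0,0,55,0,0,0,0,0,0,55,0,0,0,0,0,0,55,0,0,0,0,0,0,55,0,0,0,0,0,0,55,0,0,0,0,0,0,55,0,0,0,0,0,0,55,0,0,0,0,0,0,55]}}

```text
time: 42.7
eef_pos: [0.5776, -0.0351, 0.1633]
tcp_rot: [0.057, 0.998, -0.0, 0.0]
contact_force: [-0.1, -0.2, -0.4]
opening: 0.645
finger_force: 0.0
```

Emit:
{"api": "move_arm", "payload": {"plan": [0,0,0,0,0,0,55,0,0,0,0,0,0,55,0,0,0,0,0,0,55,0,0,0,0,0,0,55,0,0,0,0,0,0,55,0,0,0,0,0,0,55,0,0,0,0,0,0,55,0,0,0,0,0,0,55]}}

```text
time: 43.5
eef_pos: [0.5776, -0.035, 0.1633]
tcp_rot: [0.057, 0.998, 0.0, -0.0]
contact_force: [0.4, 0.4, 0.8]
opening: 0.645
finger_force: 0.0
```

```bash
python3 - <<'E'
from h import *
np.set_printoptions(precision=4,suppress=True)
s=Cam("scene"); s2=Cam("scene"); t=Cam("top")
print("motion",cv2.absdiff(s.im,s2.im)[190:270,255:310].mean())
S=ctrl.get_state(); print(S["eef_pos"],S["contact_force"])
im=np.zeros((600,800,3),np.uint8); im[:592,:400]=cv2.resize(s.im[150:310,210:318,::-1],(400,592),interpolation=cv2.INTER_CUBIC)
im[:600,410:790]=cv2.resize(t.im[190:350,425:526,::-1],(380,600),interpolation=cv2.INTER_CUBIC)
cv2.imwrite("pics/c10.png",im)
m=t.mask((100,120,30),(125,255,255),(415,180,560,365)); r=cv2.minAreaRect(np.argwhere(cv2.morphologyEx(m,cv2.MORPH_CLOSE,np.ones((9,9))))[:,::-1].astype(np.float32))
P=np.array([t.onz(p,.035)[:2] for p in cv2.boxPoints(r)]); print(r,P,P.mean(0))
E
```

```text
motion 1.2823484848484847
[ 0.5776 -0.035   0.1634] [-0.0226 -0.1271  0.0665]
((467.80718994140625, 254.98638916015625), (136.607177734375, 66.98595428466797), 89.40319061279297) [[ 0.7256 -0.2085]
 [ 0.7308 -0.3882]
 [ 0.3683 -0.383 ]
 [ 0.3638 -0.2086]] [ 0.5471 -0.2971]
```

View pics/c10.png

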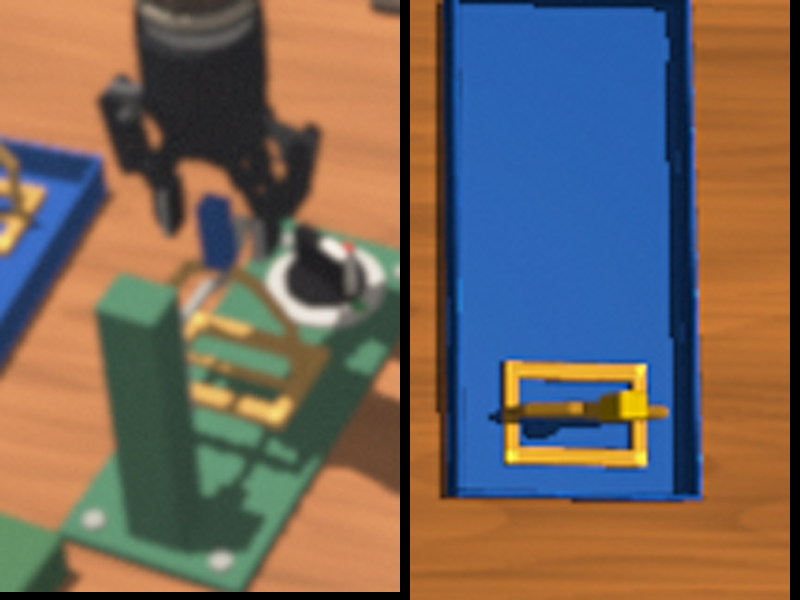

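Blue hangs still in the dip. The tray is now centred at (0.547,-0.297) with yellow upright in it. I'll regrip and lift off.

Emit:
{"api": "move_arm", "payload": {"plan": [0,0,0,0,0,0,35,0,0,0,0,0,0,25,0,0,0,0,0,0,12,0,0,0,0,0,0,12,0,0,0,0,0,0,12,0,0,0,0,0,0,12,0,0,0,0,0,0,12]}}

```text
time: 44.35
eef_pos: [0.5777, -0.0347, 0.1634]
tcp_rot: [0.057, 0.998, 0.0, 0.0]
contact_force: [1.7, 3.1, 0.4]
opening: 0.208
finger_force: 39.7
```

Emit:
{"api": "move_arm", "payload": {"plan": [0,0,4,0,0,0,12,0,0,4,0,0,0,12,0,0,4,0,0,0,12,0,0,6,0,0,0,12,0,0,10,0,0,0,12,0,0,10,0,0,0,12,0,0,12,0,0,0,12,0,0,12,0,0,0,12,0,0,8,0,0,0,12,0,0,2,0,0,0,12,0,0,0,0,0,0,12]}}

```text
time: 45.45
eef_pos: [0.5777, -0.0351, 0.2358]
tcp_rot: [0.057, 0.998, -0.0, 0.0]
contact_force: [-1.0, 1.2, -4.8]
opening: 0.207
finger_force: 39.1
```

Emit:
{"api": "move_arm", "payload": {"plan": [-6,0.7,0,0,0,0,12,-12,1.4,0,0,0,0,12,-14,1.6,0,0,0,0,12,-14,1.6,0,0,0,0,12,-14,1.6,0,0,0,0,12,-14,1.6,0,0,0,0,12,-14,1.6,0,0,0,0,12,-14,1.6,0,0,0,0,12,-10,1.2,0,0,0,0,12,-6,0.7,0,0,0,0,12,-1,0,0,0,0,0,12,0,0,0,0,0,0,12]}}

```text
time: 46.65
eef_pos: [0.4587, -0.0215, 0.2355]
tcp_rot: [0.057, 0.998, -0.0, 0.0]
contact_force: [0.9, -0.3, -4.5]
opening: 0.205
finger_force: 39.1
```

Emit:
{"api": "move_arm", "payload": {"plan": [3,-12,0,0,0,0.3,12,9,-26,0,0,0,0.6,12,11,-26,0,0,0,0.6,12,13,-27,0,0,0,0.6,12,13,-27,0,0,0,0.6,12,13,-27,0,0,0,0.6,12,13,-27,0,0,0,0.6,12,13,-27,0,0,0,0.6,12,13,-27,0,0,0,0.6,12,13,-27,0,0,0,0.5,12,10,-16,0,0,0,0.5,12,3,-7,0,0,0,0,12]}}

```text
time: 47.85
eef_pos: [0.5862, -0.3004, 0.2343]
tcp_rot: [0.004, 1.0, -0.0, -0.0]
contact_force: [-0.8, 0.6, -4.1]
opening: 0.204
finger_force: 39.6
```

```bash
python3 - <<'E'
from h import *
np.set_printoptions(precision=4,suppress=True)
t=Cam("top"); S=ctrl.get_state(); print(S["eef_pos"],S["tcp_rot"],S["contact_force"])
L=[]
for y in range(210,330,12):
    row=t.mask((100,120,30),(125,255,255),(415,180,560,365))[y]; c=np.where(row)[0]
    if len(c): print(y,c[0],c[-1], t.onz((c[0]-.5,y),.035)[:2])
m=t.mask((100,120,30),(125,255,255),(415,180,560,365)); r=np.where(m[:,440:450].any(1))[0]; print("rows",r[0],r[-1],t.onz((445,r[0]-.5),.035)[:2],t.onz((445,r[-1]+.5),.035)[:2])
print("yellow mid", t.onz((425+166/3.76-.4,190+413/3.75-.4),.014))
E
```

```text
[ 0.5861 -0.3004  0.2343] [ 0.0046  1.     -0.0004 -0.0002] [-0.5917 -0.4586 -3.5558]
210 434 492 [ 0.6632 -0.2076]
222 434 458 [ 0.6308 -0.2073]
234 435 458 [ 0.5987 -0.2096]
246 435 458 [ 0.5667 -0.2093]
258 435 469 [ 0.5349 -0.209 ]
270 435 460 [ 0.5032 -0.2086]
282 435 450 [ 0.4718 -0.2083]
294 435 442 [ 0.4404 -0.208 ]
rows 187 297 [ 0.7276 -0.239 ] [ 0.4318 -0.2354]
yellow mid [ 0.4279 -0.303   0.014 ]
```

Emit:
{"api": "move_arm", "payload": {"plan": [0,4,-12,0,0,0,12,0,0,-20,0,0,0,12,0,0,-20,0,0,0,12,0,0,-20,0,0,0,12,0,0,-20,0,0,0,12,0,0,-10,0,0,0,12,0,0,-7,0,0,0,12,0,0,-3,0,0,0,12,0,0,-2,0,0,0,12,0,0,0,0,0,0,12,0,0,0,0,0,0,12]}}

```text
time: 49.0
eef_pos: [0.586, -0.2938, 0.1223]
tcp_rot: [0.004, 1.0, -0.0, 0.001]
contact_force: [-0.8, 0.3, -4.2]
opening: 0.204
finger_force: 39.6
```

Emit:
{"api": "move_arm", "payload": {"plan": [0,0,-1,0,0,0,12,0,0,-1,0,0,0,12,0,0,0,0,0,0,12,0,0,0,0,0,0,12]}}

```text
time: 49.4
eef_pos: [0.5856, -0.2934, 0.1193]
tcp_rot: [0.004, 1.0, 0.0, -0.0]
contact_force: [-0.6, 0.1, -4.2]
opening: 0.209
finger_force: 39.6
```

Emit:
{"api": "move_arm", "payload": {"plan": [0,0,-1,0,0,0,12,0,0,0,0,0,0,12,0,0,0,0,0,0,12]}}

```text
time: 49.7
eef_pos: [0.5855, -0.2934, 0.1182]
tcp_rot: [0.004, 1.0, 0.0, -0.0]
contact_force: [0.3, -0.2, -4.3]
opening: 0.202
finger_force: 39.6
```

Emit:
{"api": "move_arm", "payload": {"plan": [0,0,-1,0,0,0,12,0,0,-1,0,0,0,12,0,0,0,0,0,0,12,0,0,0,0,0,0,12]}}

```text
time: 50.1
eef_pos: [0.5855, -0.2934, 0.1162]
tcp_rot: [0.004, 1.0, 0.0, -0.0]
contact_force: [0.3, -0.3, -4.0]
opening: 0.202
finger_force: 39.6
```

Emit:
{"api": "move_arm", "payload": {"plan": [0,0,-1,0,0,0,12,0,0,0,0,0,0,12,0,0,0,0,0,0,12]}}

```text
time: 50.4
eef_pos: [0.5856, -0.2934, 0.1153]
tcp_rot: [0.004, 1.0, 0.0, -0.0]
contact_force: [0.2, 0.8, -4.1]
opening: 0.204
finger_force: 39.6
```

Emit:
{"api": "move_arm", "payload": {"plan": [0,0,-0.7,0,0,0,12,0,0,-0.7,0,0,0,12,0,0,0,0,0,0,12,0,0,0,0,0,0,12]}}

```text
time: 50.8
eef_pos: [0.5857, -0.2935, 0.1144]
tcp_rot: [0.004, 1.0, -0.0, 0.0]
contact_force: [-0.7, 0.6, -1.2]
opening: 0.203
finger_force: 39.8
```

Emit:
{"api": "move_arm", "payload": {"plan": [0,0,-0.5,0,0,0,12,0,0,0,0,0,0,24,0,0,0,0,0,0,32,0,0,0,0,0,0,50,0,0,0,0,0,0,50,0,0,10,0,0,0,50,0,0,25,0,0,0,50,0,0,25,0,0,0,50,0,0,30,0,0,0,50,0,0,30,0,0,0,50,0,0,30,0,0,0,50,0,0,10,0,0,0,50]}}

```text
time: 52.0
eef_pos: [0.587, -0.2944, 0.279]
tcp_rot: [0.004, 1.0, -0.002, 0.003]
contact_force: [0.3, -0.2, 0.1]
opening: 0.585
finger_force: 0.0
```

Emit:
{"api": "move_arm", "payload": {"plan": [-8,12,0,0,0,-8,50,-10,20,0,0,0,-8,50,-10,20,0,0,0,-8,50,-10,20,0,0,0,-8,50,-10,20,0,0,0,-8,50,-10,20,0,0,0,-8,50,-10,20,0,0,0,-8,50,-10,20,0,0,0,-8,50,-10,20,0,0,0,-8,50,-10,20,0,0,0,-8,50,-10,20,0,0,0,-8,50,-10,20,0,0,0,-8,50]}}

```text
time: 53.2
eef_pos: [0.4667, -0.0606, 0.2727]
tcp_rot: [0.748, 0.664, -0.0, -0.0]
contact_force: [-0.3, 0.1, -0.7]
opening: 0.585
finger_force: 0.0
```

Emit:
{"api": "move_arm", "payload": {"plan": [-10,18,0,0,0,-8,50,-10,18,0,0,0,-8,50,-8,9,0,0,0,-8,50,0,0,0,0,0,0,50,0,0,0,0,0,0,50,0,0,0,0,0,0,50]}}

```text
time: 53.8
eef_pos: [0.4398, -0.0169, 0.2732]
tcp_rot: [0.868, 0.497, -0.0, -0.0]
contact_force: [0.1, -1.5, 0.4]
opening: 0.582
finger_force: 0.0
```

```bash
python3 - <<'E'
from h import *
s=Cam("scene"); t=Cam("top"); S=ctrl.get_state(); print(S["eef_pos"],S["tcp_rot"],S["qpos"])
im=np.zeros((480,800,3),np.uint8); im[:,:480]=cv2.resize(s.im[130:290,110:270,::-1],(480,480),interpolation=cv2.INTER_CUBIC)
im[:,490:790]=cv2.resize(t.im[185:345,425:525,::-1],(300,480),interpolation=cv2.INTER_CUBIC)
cv2.imwrite("pics/c11.png",im)
E
```

```text
[ 0.43986824 -0.01698502  0.27329096] [ 8.67762713e-01  4.96978726e-01 -1.23070096e-04 -7.01164759e-05] [-2.69822629e-01 -2.89268034e-01  2.07513027e+00 -7.79172846e-05
  1.35600328e+00  2.60763089e-01]
```

View pics/c11.png

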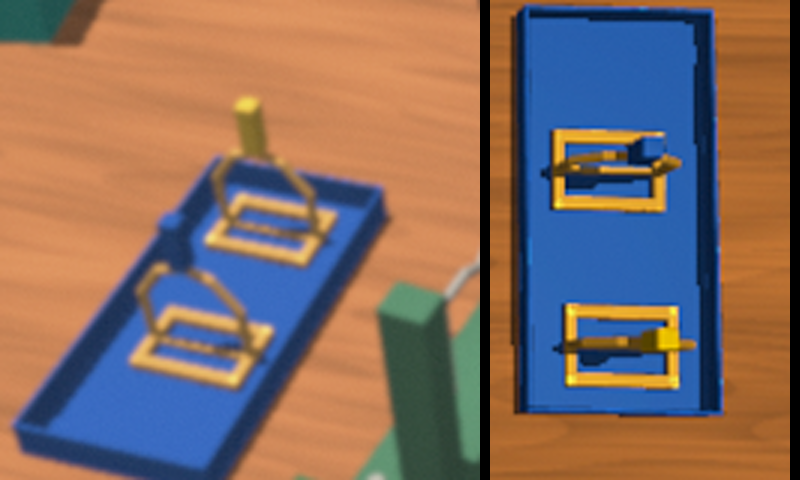

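Both stirrups stand upright in the tray. I'll descend on the knob.

Emit:
{"api": "move_arm", "payload": {"plan": [0.5,0.7,-30,0,0,0,50,0,0,-30,0,0,0,50,0,0,-30,0,0,0,50,0,0,-30,0,0,0,50,0,0,-30,0,0,0,50,0,0,-30,0,0,0,50,0,0,-25,0,0,0,50,0,0,-20,0,0,0,50,0,0,-12,0,0,0,50,0,0,-5,0,0,0,50,0,0,0,0,0,0,50,0,0,0,0,0,0,50]}}

```text
time: 55.1
eef_pos: [0.441, -0.016, 0.0323]
tcp_rot: [0.868, 0.497, 0.001, 0.001]
contact_force: [0.6, 0.8, -0.2]
opening: 0.587
finger_force: 0.0
```

Emit:
{"api": "move_arm", "payload": {"plan": [0,0,0,0,0,0,8,0,0,0,0,0,0,8,0,0,0,0,0,0,8,0,0,0,0,0,0,8,0,0,0,0,0,0,8,0,0,0,0,0,0,8]}}

```text
time: 55.7
eef_pos: [0.4412, -0.0161, 0.0324]
tcp_rot: [0.868, 0.497, 0.001, 0.001]
contact_force: [1.5, -1.0, 5.4]
opening: 0.153
finger_force: 42.6
```

Emit:
{"api": "move_arm", "payload": {"plan": [0,0,0,0,0,6,8,0,0,0,0,0,6,8,0,0,0,0,0,6,8,0,0,0,0,0,6,8,0,0,0,0,0,6,8,0,0,0,0,0,6,8,0,0,0,0,0,6,8,0,0,0,0,0,6,8,0,0,0,0,0,6,8,0,0,0,0,0,6,8,0,0,0,0,0,6,8,0,0,0,0,0,6,8]}}

```text
time: 56.9
eef_pos: [0.4394, -0.0163, 0.0323]
tcp_rot: [0.408, 0.913, -0.001, -0.001]
contact_force: [-4.8, -3.6, 11.8]
opening: 0.156
finger_force: 43.6
```

Emit:
{"api": "move_arm", "payload": {"plan": [0,0,0,0,0,6,8,0,0,0,0,0,6,8,0,0,0,0,0,6,8,0,0,0,0,0,6,8,0,0,0,0,0,6,8,0,0,0,0,0,6,8,0,0,0,0,0,5.5,8,0,0,0,0,0,0,8,0,0,0,0,0,0,8]}}

```text
time: 57.8
eef_pos: [0.439, -0.0173, 0.0323]
tcp_rot: [0.059, 0.998, -0.002, -0.002]
contact_force: [-7.0, -7.5, 12.7]
opening: 0.156
finger_force: 43.7
```

Emit:
{"api": "move_arm", "payload": {"plan": [0,0,0,0,0,0,30,0,0,0,0,0,0,50,0,0,0,0,0,0,50,0,0,10,0,0,0,50,0,0,30,0,0,0,50,0,0,30,0,0,0,50,0,0,30,0,0,0,50,0,0,30,0,0,0,50,0,0,30,0,0,0,50,0,0,30,0,0,0,50,0,0,30,0,0,0,50,0,0,20,0,0,0,50]}}

```text
time: 59.0
eef_pos: [0.4405, -0.0156, 0.2746]
tcp_rot: [0.06, 0.998, -0.0, 0.002]
contact_force: [0.1, -0.5, 0.0]
opening: 0.586
finger_force: 0.0
```

Emit:
{"api": "move_arm", "payload": {"plan": [2,15,0,0,0,0,50,2,25,0,0,0,0,50,2,25,0,0,0,0,50,2,25,0,0,0,0,50,2,25,0,0,0,0,50,2,25,0,0,0,0,50,2,25,0,0,0,0,50,2,15,0,0,0,0,50,0,0,0,0,0,0,50,0,0,0,0,0,0,50]}}

```text
time: 60.0
eef_pos: [0.4558, 0.1642, 0.2716]
tcp_rot: [0.06, 0.998, -0.0, -0.0]
contact_force: [-0.5, 0.0, 0.1]
opening: 0.585
finger_force: 0.0
```

```bash
python3 - <<'E'
from h import *
s=Cam("scene"); t=Cam("top"); S=ctrl.get_state(); print(S["eef_pos"],S["contact_force"])
im=np.zeros((600,800,3),np.uint8); im[:400,:400]=cv2.resize(t.im[265:325,335:395,::-1],(400,400),interpolation=cv2.INTER_CUBIC)
im[:480,410:710]=cv2.resize(t.im[185:345,425:525,::-1],(300,480),interpolation=cv2.INTER_CUBIC)
cv2.imwrite("pics/c12.png",im)
E
```

```text
[0.45594487 0.16361947 0.27152638] [ 0.9092329   1.10347109 -0.25188733]
```

View pics/c12.png

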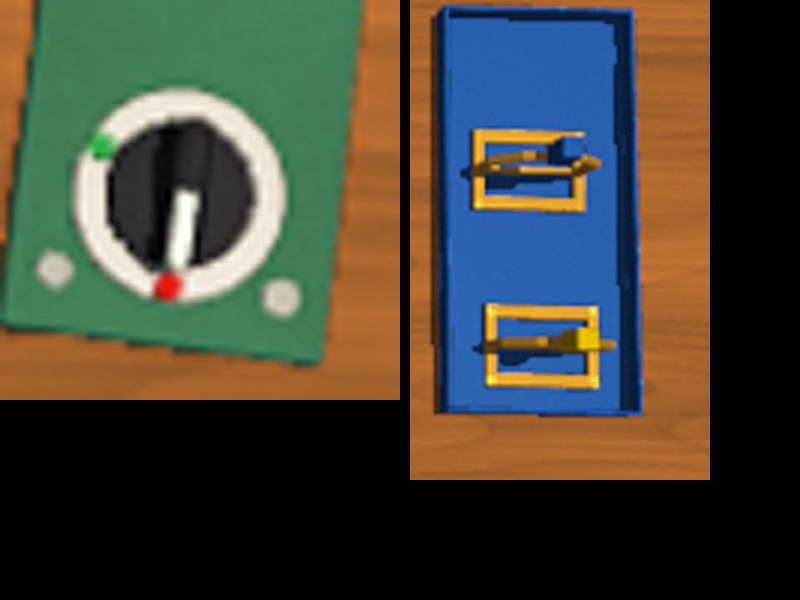

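The line is back at the red dot, both stirrups are upright in the tray, and the arm is clear. I'm handing in.

```bash
python3 -c "
from plant import order; print(order.sign_off())"
```

```text
the job is handed in; nothing more can be done
None
```

I weighed the yellow and blue stirrups in that order (red and green were absent), stood both upright in the blue tray and screwed the lock home; the job is handed in, but `sign_off()` returned no verdict.

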